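# Stack the steel snack pots on their stand

### The job

Build up the stacking pot tower: seat the large steel pot in the recess of the round wooden stand, then the medium pot on it, then the small pot on that, each with its foot fully home in the mouth below, and last the lid with the black knob on the small pot. Leave the tower upright and let go, and leave the honey jar, the food tin and the spice jar standing where they are.

Things in the scene. Friction and masses are not known exactly. Their poses are not given: they have to be found in the camera images.
- large_pot_center (a point): Open steel large pot, 160 g, straight side 68 mm across, 64 mm tall. Tapered foot 6 mm deep (43 mm wide at the bottom, 53 at the flat underside); top 12 mm slope in to a rim 56 mm wide, mouth 48 mm. Point: on the axis half-way up, 32 mm above the bottom; z up. Grip the straight side here or up to 5 mm higher, so that fingertips clear what is below. Seated, this point is 26 mm above the stand's top.
- medium_pot_center (a point): Open steel medium pot, 130 g, straight side 58 mm across, 60 mm tall. Tapered foot 6 mm deep (33 mm wide at the bottom, 43 at the flat underside); top 12 mm slope in to a rim 48 mm wide, mouth 40 mm. Point: on the axis half-way up, 30 mm above the bottom; z up. Grip the straight side here or up to 5 mm higher, so that fingertips clear what is below. Seated (underside on the large pot's rim): 56 mm above that pot's point.
- small_pot_center (a point): Open steel small pot, 100 g, straight side 48 mm across, 56 mm tall. Tapered foot 6 mm deep (25 mm wide at the bottom, 35 at the flat underside); top 12 mm slope in to a rim 38 mm wide, mouth 30 mm. Point: on the axis half-way up, 28 mm above the bottom; z up. Grip the straight side here or up to 5 mm higher, so that fingertips clear what is below. Seated (underside on the medium pot's rim): 52 mm above that pot's point.
- lid_knob (a point): Lid, 60 g, 44 mm tall: steel disc 43 mm across, 5 mm thick, on it an upright black cylindrical knob 18 mm across, 33 mm tall; under it a tapered plug 6 mm deep (19 to 24 mm wide) on which it stands. Point: on the axis in the knob, 33 mm above the plug's bottom, 22 mm above the disc's upper face, 11 mm below the knob's top: grip here. z up. Seated: 55 mm above the small pot's point.
- stand_seat (a point): Round wooden stand, 100 mm in diameter, 14 mm high, fixed to the table, with a round recess 58 mm across and 9 mm deep in the middle that takes the foot of the large pot; the pot's underside rests on the stand's top face. Point: centre of the recess, level with the top face; z is up.
- honey_jar: Honey jar with a wide red screw lid, 60 mm in diameter, 85 mm tall. Bystander standing among the work: leave it standing where it is. Origin: centre of its underside, z up.
- tomato_tin: Small closed food tin, 57 mm in diameter, 72 mm tall. Bystander standing among the work: leave it standing where it is. Origin: centre of its underside, z up.
- spice_jar: Slim spice jar with a black cap, 41 mm in diameter, 105 mm tall. Bystander standing among the work: leave it standing where it is. Origin: centre of its underside, z up.
Not all that is in view belongs to the job. Leave any blue look-alike of the part that bears medium_pot_center alone.

How it is judged:
By the outcome, as a careful person would: the job done as asked, in the order asked, and still so for the second after the job is handed in, with the robot touching nothing.
It also fails if it takes over 104 s, if anything falls off the work surface, if the arm or the gripper's body presses on something with over 40 N, if the wrist force passes 120 N, or if a joint passes its speed limit or range.

### The arm

A 7-joint arm with a two-finger parallel gripper is mounted at the origin on a cart in front of the work surface, level with it; the furniture and walls round the work are solid. World frame = base frame: x ahead of the robot, y to its left, z up, the work surface at z = 0. Lengths are in m, angles in rad, forces in N, time in s.
With the tool pointing down it reaches from about 0.425 to 0.925 m from the base axis. Payload 6.8 kg.
Tool frame: the origin (TCP) lies on the centre line of the jaws, within the pads' length; the fingertips stand 8 mm ahead of it and the grasp point (between the pads) lies 11 mm behind it (bot.tips_ahead is the distance from the TCP to the fingertips, in m); z points along the fingers, y is the line along which they close (so a half turn about z gives the same grasp; the last joint's range is limited). The gripper opens to 85 mm and grips with 20 to 120 N. Pads are 22 mm wide; open, the fingers measure 114 mm over their backs; the gripper's body (76 mm by 85 mm) begins 54 mm behind the grasp point. The pads swing forward as they close: fully open they stand 13 mm farther back than shut.
Start: joints at [1.228, 0.477, 0.022, 1.555, -0.011, 1.109, -0.083], TCP at [0.157, -0.656, 0.239] pointing down, gripper open.
Joint ranges: [-2.96, 2.96], [-0.34, 2.1], [-1.41, 1.46], [0.24, 2.44], [-1.37, 4.51], [0.17, 1.92], [-2.96, 2.96]. Speed limits (rad/s): [2.39, 2.39, 3.14, 3.14, 3.14, 3.14, 3.14].

### API

Orientations are given as a unit quaternion [w, x, y, z].
In Python, from station import bot gives the robot as it stands.
- The arm moves only by the tool send_rows, never from a script. Its argument "deltas" is text: rows parted by semicolons, each of 4 numbers parted by spaces: the shift along the tool's x, y, z in m, then the turn about the tool's z in degrees. In form: x y z spin; .... A call has 1 to 5 rows; each row is the pose to reach, as a shift and turn from the pose commanded when the call began, along the tool's axes at that moment; what a row does not reach only later rows make up. A row lasts 1/10 s, in which the tool goes at most 50 mm and 8.59 degrees, less where a joint would pass 70% of its speed; a pose out of reach is approached as far as the arm can. A call with a gripper value outside its range is refused whole. "claw" is the opening, from 0 (shut) to 1 (fully open), set as the call begins (left out, the last holds). The fingers move at their own pace and stop on an object; "force" is the grip in N (left out, the last holds). Time passes only in rows, so rows that repeat a pose let the fingers close. It gives the time, the measured TCP pose, the force, the opening and the grip force at its end, in the units of the state.
- bot.get_obs(): the state, without advancing time (a new reading comes with each control period).
- bot.read_camera(name): name is "scene" or "top" or "wrist"; returns a dict with "img" (480x640x3 uint8, red, green, blue), "depth" (480x640 float32, m along the optical axis (not along the pixel's ray), 0 where there is no reading), "fx", "fy", "cx", "cy" (pixels), "camera_from_world" (4x4, takes a point from world to camera coordinates). Camera axes: x right, y up, looking along -z (the intrinsics and any distortion apply to the point x, -y, -z); pixel columns grow to the right and rows downward; lengths in m; the calibration is good to about 2 mm. A picture is of the moment at which its call begins.
- bot.hand_in(): hands the job in; it is judged then, once.
Trained networks look in a picture, given as the dict that the camera call returned (one of the last four; its "shot" number tells which), for a name from the list of things; names that differ only in an ending like _2 or _b are one class to them, and where a whole thing is asked for, a point or a joint stands for the part that bears it (a point fixed in the world has none). Each returns a list of dicts, best first, with "confidence" (0 to 1); they miss things now and then, are a little off and sometimes report something else, mostly with a low value. They report only what shows in the picture. A call takes as long as a camera call. They do not tell look-alikes from the thing itself.
- bot.masks_of(picture, query): "mask" (480x640 bool, what is visible of it).
- bot.landmark_of(picture, query): "xyz" ([x, y, z] in m, in world coordinates, good to about 4 mm: a listed point, or the origin of a listed thing).
The state is a dict: "t": time; "q": joint angles; "joint_vel": joint speeds; "joint_torque": joint torques, N m; "eef_pos": TCP position; "tool_rot": TCP orientation; "contact_force": force on the tool from outside, world axes, zero at the start; "torque": the same for the moment, N m; "gripper_width": opening from 0.0 (shut) to 1.0 (fully open); "grasp_force": force on a finger pad.
Only numpy, scipy, OpenCV 4.12 (cv2) and the standard library are available. Lean on these libraries where they do the work, as an engineer would, in place of code of your own. Each camera call takes 0.05 s, during which the arm holds its last target. There are 200 camera calls.

## Working session

There is one attempt and no reset: what is moved stays moved. The work goes in short steps, Python scripts to look and compute and a tool call to move; the robot and the scene stay as the last step left them, time stands still between calls to the robot, and variables do not carry over. Pictures are saved under pics/ and viewed, at most 14 in all, crops included, and the job is handed in when it is done.

Besides the shell and the picture viewer there is one more tool, called after "Request:" as name(argument=value, ...), one argument or row to a line, values as JSON. send_rows: Moves the arm, as the interface text tells. Its arguments: {"type":"object","properties":{"deltas":{"type":"string"},"claw":{"type":"number"},"force":{"type":"number"}},"required":["deltas"]}

```bash
ls; mkdir -p pics
cat > h.py <<'E'
import numpy as np, cv2
from station import bot
def w2p(c,p):
    q=c["camera_from_world"]@np.r_[p,1]; return c["fx"]*q[0]/-q[2]+c["cx"], c["fy"]*-q[1]/-q[2]+c["cy"]
def cloud(c,m):
    v,u=np.nonzero(m&(c["depth"]>0)); d=c["depth"][v,u]
    P=np.c_[(u-c["cx"])/c["fx"]*d,-(v-c["cy"])/c["fy"]*d,-d,np.ones_like(d)]
    return (np.linalg.inv(c["camera_from_world"])@P.T).T[:,:3]
def save(c,n): cv2.imwrite("pics/"+n,c["img"][:,:,::-1])
names="large_pot_center medium_pot_center small_pot_center lid_knob stand_seat honey_jar tomato_tin spice_jar".split()
E
python3 - <<'E'
from h import *
for cam in ("top","scene"):
    c=bot.read_camera(cam); save(c,cam+".png")
    for n in names:
        for r in bot.landmark_of(c,n)[:4]: print(cam,n,np.round(r["xyz"],3),round(r["confidence"],2),np.round(w2p(c,r["xyz"])))
o=bot.get_obs(); print(o["t"],o["eef_pos"],o["tool_rot"],bot.tips_ahead)
E
```

```text
pics
top large_pot_center [ 0.456 -0.071  0.031] 0.66 [383. 266.]
top medium_pot_center [0.392 0.349 0.027] 0.91 [160. 297.]
top medium_pot_center [0.368 0.243 0.031] 0.79 [214. 310.]
top medium_pot_center [0.466 0.263 0.028] 0.63 [207. 259.]
top small_pot_center [0.459 0.103 0.026] 0.57 [291. 264.]
top lid_knob [ 0.459 -0.254  0.033] 0.84 [482. 266.]
top stand_seat [ 0.608 -0.248  0.015] 0.83 [472. 192.]
top honey_jar [ 0.609 -0.076  0.   ] 0.56 [383. 193.]
top tomato_tin [ 0.63   0.101 -0.001] 0.9 [296. 182.]
top spice_jar [ 0.627  0.233 -0.004] 0.8 [231. 183.]
scene large_pot_center [ 0.454 -0.073  0.031] 0.66 [345. 282.]
scene medium_pot_center [0.366 0.246 0.027] 0.98 [211. 235.]
scene medium_pot_center [0.468 0.264 0.033] 0.79 [247. 216.]
scene medium_pot_center [0.391 0.351 0.03 ] 0.75 [198. 215.]
scene small_pot_center [0.454 0.102 0.03 ] 0.64 [285. 246.]
scene lid_knob [ 0.458 -0.249  0.035] 0.6 [427. 328.]
scene stand_seat [ 0.603 -0.252  0.01 ] 0.74 [481. 304.]
scene tomato_tin [ 0.631  0.11  -0.002] 0.76 [346. 231.]
scene spice_jar [0.624 0.236 0.001] 0.56 [309. 213.]
scene spice_jar [ 0.456 -0.248  0.034] 0.45 [426. 329.]
0.9 [ 0.15702242 -0.65647478  0.23931672] [ 3.27007971e-06  9.93118555e-01  1.17113348e-01 -2.34882803e-06] 0.008
```

View pics/top.png

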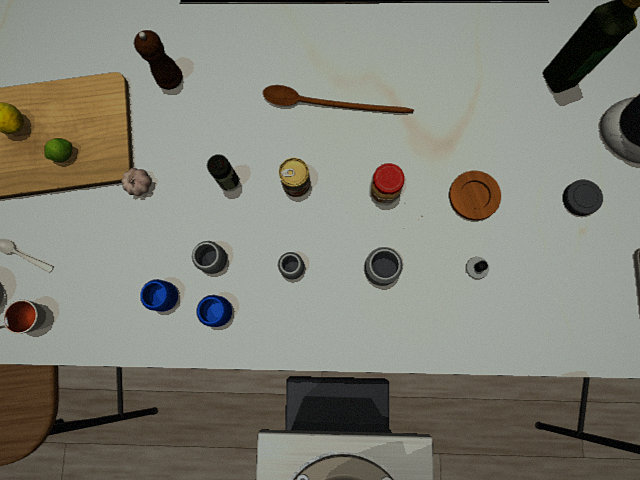

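View pics/scene.png

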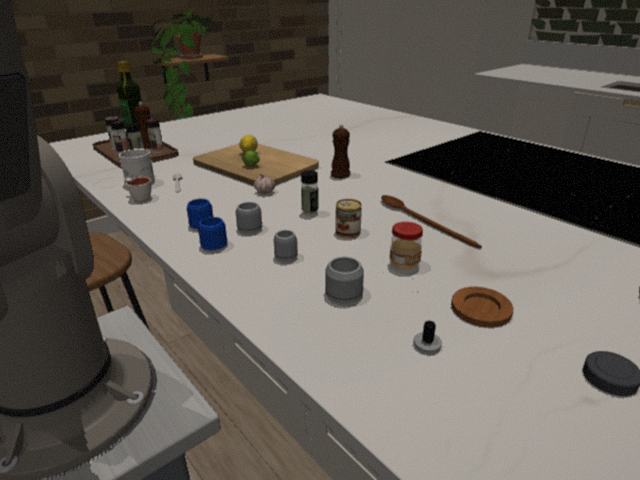

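The top picture shows the grey large pot at (383,266), medium (208,258), small (291,265), lid (478,268) and stand (475,195). The blue pots at (160,295) and (214,310) are look-alikes. The scene view agrees. Next I'll refine positions from the depth clouds and work out the first move.

```bash
cat >> h.py <<'E'
def phi(o): w,x,y,z=o["tool_rot"]; return np.arctan2(2*(x*y+w*z),1-2*(y*y+z*z))
def go(x,y,z,ph=0.0):
    "delta in tool axes to world TCP target; tool x=(c,s), y=(s,-c), z down"
    o=bot.get_obs(); f=phi(o); d=np.array([x,y,z])-o["eef_pos"]; c,s=np.cos(f),np.sin(f)
    print("t",round(o["t"],2),"pos",np.round(o["eef_pos"],4),"phi",round(np.degrees(f),2),"-> mm",np.round([1e3*(c*d[0]+s*d[1]),1e3*(s*d[0]-c*d[1]),-1e3*d[2]],1),"spin",round(np.degrees(f)-np.degrees(ph),2))
def circ(P,zlo,zhi):
    Q=P[(P[:,2]>zlo)&(P[:,2]<zhi)][:,:2].astype(np.float32)
    (x,y),r=cv2.minEnclosingCircle(Q) if len(Q)>5 else ((0,0),0)
    b=(np.percentile(Q,1,0)+np.percentile(Q,99,0))/2 if len(Q)>5 else None
    return len(Q),np.round([x,y,r],4),b
def near(c,x,y,R,zlo,zhi):
    P=cloud(c,c["depth"]>0); return circ(P[np.hypot(P[:,0]-x,P[:,1]-y)<R],zlo,zhi)
E
python3 - <<'E'
from h import *
c=bot.read_camera("top")
for n,x,y,R,a,b in (("large",.456,-.071,.05,.056,.072),("med",.467,.263,.045,.053,.07),("small",.456,.103,.04,.05,.065),("lid disc",.459,-.252,.04,.006,.02),("knob",.459,-.252,.04,.036,.055),("stand",.606,-.25,.065,.009,.022)):
    print(n,near(c,x,y,R,a,b))
go(.456,-.071,.20)
E
```

```text
large (372, array([ 0.457 , -0.0692,  0.0333]), array([ 0.45627582, -0.06944178], dtype=float32))
med (255, array([0.468 , 0.2589, 0.0274]), array([0.46784878, 0.25866213], dtype=float32))
small (192, array([0.4551, 0.1032, 0.022 ]), array([0.45484936, 0.10283361], dtype=float32))
lid disc (291, array([ 0.4583, -0.2501,  0.0239]), array([ 0.45971766, -0.2520818 ], dtype=float32))
knob (80, array([ 0.4602, -0.2517,  0.0089]), array([ 0.45999217, -0.25136   ], dtype=float32))
stand (1362, array([ 0.6041, -0.2535,  0.0504]), array([ 0.6032403 , -0.25274464], dtype=float32))
t 0.95 pos [ 0.1571 -0.6565  0.2393] phi 13.45 -> mm [ 426.9 -499.9   39.3] spin 13.45
```

Request:
send_rows(
  deltas="0.032 -0.038 0 0; 0.064 -0.076 0 0; 0.096 -0.114 0 0; 0.128 -0.152 0 0; 0.16 -0.19 0 0",
  claw=1,
)

```text
t: 1.45
eef_pos: [0.2691, -0.4327, 0.2395]
tool_rot: [0.0, 0.993, 0.117, 0.0]
contact_force: [0.9, 0.2, 0.8]
gripper_width: 1.0
grasp_force: 0.0
```

Request:
send_rows(
  deltas="0.032 -0.038 0 0; 0.064 -0.076 0 0; 0.096 -0.114 0 0; 0.128 -0.152 0 0; 0.16 -0.19 0 0",
)

```text
t: 1.95
eef_pos: [0.3805, -0.2107, 0.2398]
tool_rot: [0.001, 0.993, 0.117, 0.0]
contact_force: [0.2, 0.1, -0.4]
gripper_width: 0.995
grasp_force: 0.0
```

Request:
send_rows(
  deltas="0.032 -0.038 0.01 5; 0.064 -0.076 0.02 10; 0.107 -0.12 0.03 13.45; 0.107 -0.12 0.039 13.45; 0.107 -0.12 0.039 13.45",
)

```text
t: 2.45
eef_pos: [0.4564, -0.0681, 0.1994]
tool_rot: [-0.001, 1.0, 0.003, -0.001]
contact_force: [0.2, -0.9, 1.0]
gripper_width: 1.0
grasp_force: 0.0
```

Run:
```python
from h import *
c=bot.read_camera("wrist"); save(c,"w1.png")
print(near(c,.456,-.071,.05,.056,.072), [np.round(r["xyz"],4) for r in bot.landmark_of(c,"large_pot_center")])
go(.456,-.07,.022)
```

```text
(1497, array([ 0.4566, -0.0686,  0.0313]), array([ 0.4569803 , -0.06851085], dtype=float32)) [array([ 0.4528, -0.0685,  0.0326])]
t 2.55 pos [ 0.4556 -0.0714  0.2003] phi 0.01 -> mm [  0.4  -1.4 178.3] spin 0.01
```

View pics/w1.png

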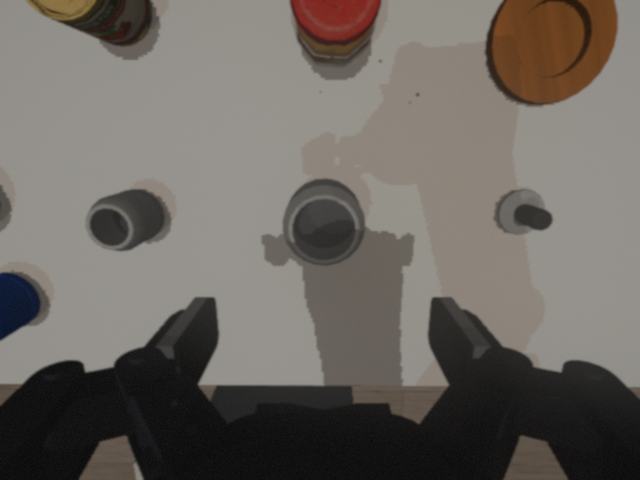

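Wrist view: the large pot is at (324,222), between the open fingers. Descending onto it.

Request:
send_rows(
  deltas="0.001 -0.002 0.045 0; 0.001 -0.002 0.09 0; 0.001 -0.002 0.13 0; 0.001 -0.002 0.16 0; 0.001 -0.002 0.176 0",
)

```text
t: 3.05
eef_pos: [0.4554, -0.071, 0.0225]
tool_rot: [0.0, 1.0, -0.001, -0.001]
contact_force: [0.6, -0.3, 0.0]
gripper_width: 1.001
grasp_force: 0.0
```

Request:
send_rows(
  deltas="0 0 0.001 0; 0 0 0.001 0; 0 0 0.001 0; 0 0 0.001 0; 0 0 0.001 0",
  claw=0,
  force=40,
)

```text
t: 3.55
eef_pos: [0.4575, -0.0692, 0.0241]
tool_rot: [0.0, 1.0, -0.0, 0.001]
contact_force: [0.4, 0.1, -2.1]
gripper_width: 0.782
grasp_force: 44.9
```

Request:
send_rows(
  deltas="0 0 0 0; 0 0 0 0; 0 0 0 0",
)

```text
t: 3.85
eef_pos: [0.457, -0.0688, 0.0234]
tool_rot: [0.0, 1.0, 0.0, 0.0]
contact_force: [0.2, -0.4, -2.2]
gripper_width: 0.778
grasp_force: 44.9
```

Run:
```python
from h import *
c=bot.read_camera("wrist"); save(c,"w2.png")
s=bot.read_camera("scene"); cv2.imwrite("pics/s2.png",cv2.resize(s["img"][200:340,260:500,::-1],None,fx=3,fy=3))
go(.604,-.2525,.2)
```

```text
t 3.95 pos [ 0.4571 -0.0688  0.0233] phi 0.01 -> mm [ 146.9  183.7 -176.7] spin 0.01
```

View pics/s2.png

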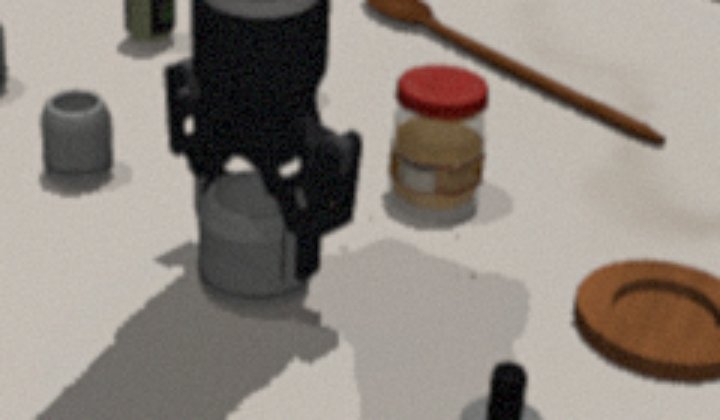

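The large pot is held, with the fingertips clear of the table. I'll lift it and carry it over the stand.

Request:
send_rows(
  deltas="0 0 -0.03 0; 0 0 -0.07 0; 0.02 0.02 -0.1 0; 0.05 0.06 -0.1 0; 0.08 0.1 -0.1 0",
)

```text
t: 4.45
eef_pos: [0.5386, -0.1698, 0.125]
tool_rot: [0.0, 1.0, 0.001, 0.001]
contact_force: [1.2, 0.5, -0.7]
gripper_width: 0.778
grasp_force: 46.4
```

Request:
send_rows(
  deltas="0.03 0.035 0 0; 0.055 0.07 0 0; 0.067 0.084 0 0; 0.067 0.084 0 0; 0.067 0.084 0 0",
)

```text
t: 4.95
eef_pos: [0.6034, -0.2523, 0.1226]
tool_rot: [-0.001, 1.0, -0.0, -0.001]
contact_force: [0.2, 0.0, -2.6]
gripper_width: 0.78
grasp_force: 46.4
```

Run:
```python
from h import *
c=bot.read_camera("wrist"); save(c,"w3.png")
print(near(c,.604,-.2525,.065,.008,.02),[np.round(r["xyz"],4) for r in bot.landmark_of(c,"stand_seat")],[np.round(r["xyz"],4) for r in bot.landmark_of(c,"large_pot_center")])
go(.604,-.2525,.0313); print(bot.get_obs()["grasp_force"])
```

```text
(5754, array([ 0.6045, -0.253 ,  0.0497]), array([ 0.62354076, -0.25306416], dtype=float32)) [] [array([ 0.5993, -0.2511,  0.1356])]
t 5.1 pos [ 0.6034 -0.2513  0.1232] phi 0.1 -> mm [ 0.6  1.2 91.9] spin 0.1
46.42507971890154
```

View pics/w3.png

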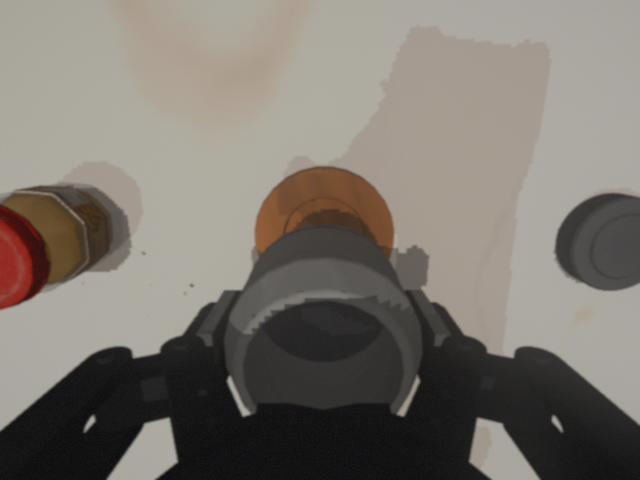

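The wrist view shows the pot upright in the jaws and the stand centred under it at (324,220). Lowering.

Request:
send_rows(
  deltas="0.001 0.001 0.03 0; 0.001 0.001 0.06 0; 0.001 0.0015 0.075 0; 0.001 0.0015 0.083 0; 0.001 0.0015 0.087 0",
)

```text
t: 5.6
eef_pos: [0.605, -0.254, 0.0362]
tool_rot: [-0.0, 1.0, 0.0, -0.0]
contact_force: [-0.3, -0.5, -2.0]
gripper_width: 0.781
grasp_force: 46.4
```

Request:
send_rows(
  deltas="0 0 0.002 0; 0 0 0.004 0; 0 0 0.0055 0; 0 0 0.0055 0",
)

```text
t: 6.0
eef_pos: [0.6054, -0.2544, 0.0315]
tool_rot: [0.0, 1.0, 0.0, 0.0]
contact_force: [-0.9, 0.2, 0.3]
gripper_width: 0.779
grasp_force: 46.7
```

Run:
```python
from h import *
go(.604,-.253,.0313); o=bot.get_obs(); print(o["grasp_force"],o["contact_force"],o["torque"])
```

```text
t 6.0 pos [ 0.6054 -0.2544  0.0315] phi 0.01 -> mm [-1.4 -1.4  0.2] spin 0.01
46.71411982286372 [-0.89937441  0.21774872  0.30053597] [ 0.09453478  0.07113091 -0.0017781 ]
```

Request:
send_rows(
  deltas="0 0 0.001 0; 0 0 0.001 0; 0 0 0.001 0",
)

```text
t: 6.3
eef_pos: [0.6055, -0.2543, 0.0313]
tool_rot: [0.0, 1.0, 0.0, 0.0]
contact_force: [-3.5, 2.0, 8.9]
gripper_width: 0.775
grasp_force: 47.3
```

Request:
send_rows(
  deltas="0 0 0 0; 0 0 0 0; 0 0 0 0; 0 0 0 0; 0 0 0 0",
  claw=1,
)

```text
t: 6.8
eef_pos: [0.605, -0.2544, 0.0297]
tool_rot: [-0.0, 1.0, -0.0, -0.0]
contact_force: [0.1, 0.0, 0.2]
gripper_width: 0.998
grasp_force: 0.0
```

Request:
send_rows(
  deltas="0 0 -0.03 0; 0 0 -0.07 0; 0 0 -0.12 0; 0 0 -0.17 0; 0 0 -0.2 0",
)

```text
t: 7.3
eef_pos: [0.6064, -0.2546, 0.2344]
tool_rot: [0.001, 1.0, 0.0, 0.003]
contact_force: [-0.4, -0.7, 0.2]
gripper_width: 0.999
grasp_force: 0.0
```

Run:
```python
from h import *
c=bot.read_camera("wrist"); cv2.imwrite("pics/w4.png",c["img"][100:380,160:480,::-1])
print(near(c,.604,-.2525,.04,.060,.085),[np.round(r["xyz"],4) for r in bot.landmark_of(c,"large_pot_center")])
P=cloud(c,c["depth"]>0);P=P[np.hypot(P[:,0]-.605,P[:,1]+.253)<.035]; print(np.percentile(P[:,2],[90,95,99]))
go(.468,.259,.2)
```

```text
(1669, array([ 0.606 , -0.2544,  0.0332]), array([ 0.6065308 , -0.25433308], dtype=float32)) [array([ 0.6021, -0.2551,  0.0435])]
[0.32195509 0.32329576 0.32441168]
t 7.4 pos [ 0.6079 -0.2551  0.2359] phi -0.01 -> mm [-140.  -514.1   35.9] spin -0.01
```

View pics/w4.png

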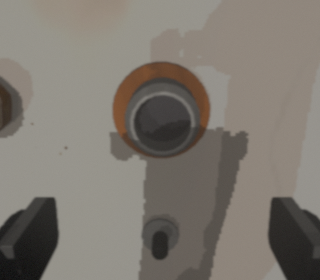

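The crop shows the large pot upright and seated on the stand at (162,120). On to the grey medium pot.

Request:
send_rows(
  deltas="-0.01 -0.046 0 0; -0.022 -0.092 0 0; -0.035 -0.138 0 0; -0.048 -0.184 0 0; -0.06 -0.23 0 0",
)

```text
t: 7.9
eef_pos: [0.5437, -0.0228, 0.229]
tool_rot: [0.0, 1.0, -0.0, -0.001]
contact_force: [0.8, 0.5, 0.7]
gripper_width: 1.002
grasp_force: 0.0
```

Request:
send_rows(
  deltas="-0.012 -0.046 0 0; -0.024 -0.092 0 0; -0.036 -0.138 0 0; -0.048 -0.184 0 0; -0.06 -0.23 0.01 0",
)

```text
t: 8.4
eef_pos: [0.4847, 0.2075, 0.2201]
tool_rot: [-0.0, 1.0, -0.0, 0.001]
contact_force: [0.6, 1.5, 0.0]
gripper_width: 0.999
grasp_force: 0.0
```

Request:
send_rows(
  deltas="-0.01 -0.03 0 0; -0.02 -0.054 0.01 0; -0.02 -0.054 0.025 0; -0.02 -0.054 0.025 0; -0.02 -0.054 0.025 0",
)

```text
t: 8.9
eef_pos: [0.4651, 0.2581, 0.194]
tool_rot: [0.001, 1.0, -0.001, -0.001]
contact_force: [0.3, -0.4, 0.4]
gripper_width: 0.998
grasp_force: 0.0
```

Run:
```python
from h import *
c=bot.read_camera("wrist"); save(c,"w5.png")
print(near(c,.468,.259,.045,.053,.07),[np.round(r["xyz"],4) for r in bot.landmark_of(c,"medium_pot_center")])
go(.468,.259,.021)
```

```text
(1141, array([0.4694, 0.2607, 0.0262]), array([0.46977025, 0.26076835], dtype=float32)) [array([0.4696, 0.2584, 0.0291]), array([0.3635, 0.2436, 0.0312]), array([0.3963, 0.3563, 0.0309])]
t 9.0 pos [0.4658 0.2584 0.195 ] phi -0.13 -> mm [  2.2  -0.6 174. ] spin -0.13
```

View pics/w5.png

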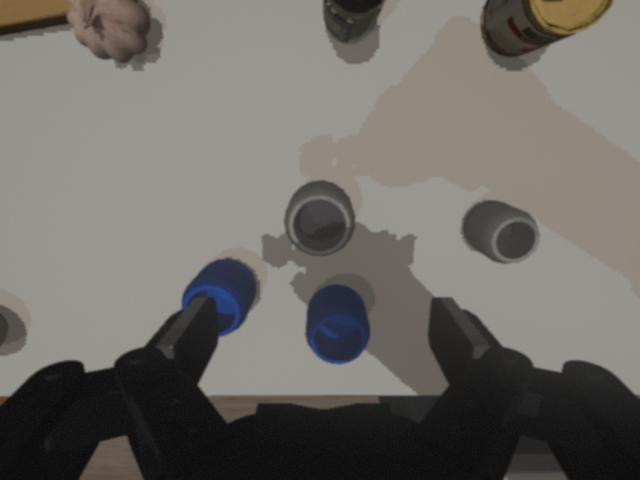

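The grey medium pot is centred at (320,218) and the blue ones are clear of the fingers. Descending.

Request:
send_rows(
  deltas="0.0035 -0.0015 0.045 0; 0.0035 -0.0015 0.09 0; 0.0035 -0.0015 0.13 0; 0.0035 -0.0015 0.16 0; 0.0035 -0.0015 0.174 0",
)

```text
t: 9.5
eef_pos: [0.4681, 0.2594, 0.0187]
tool_rot: [0.001, 1.0, -0.001, -0.001]
contact_force: [0.3, 0.9, -0.4]
gripper_width: 0.998
grasp_force: 0.0
```

Request:
send_rows(
  deltas="0 0 0 0; 0 0 0 0; 0 0 0 0; 0 0 0 0; 0 0 0 0",
  claw=0,
  force=40,
)

```text
t: 10.0
eef_pos: [0.4697, 0.2617, 0.0224]
tool_rot: [-0.001, 1.0, -0.0, 0.001]
contact_force: [-0.1, -1.1, 7.3]
gripper_width: 0.676
grasp_force: 43.6
```

Request:
send_rows(
  deltas="0 0 0 0; 0 0 0 0; 0 0 0 0",
)

```text
t: 10.3
eef_pos: [0.4697, 0.2617, 0.0224]
tool_rot: [-0.0, 1.0, -0.0, 0.001]
contact_force: [-0.3, -1.9, 7.4]
gripper_width: 0.678
grasp_force: 43.7
```

Run:
```python
from h import *
go(.606,-.2544,.2)
```

```text
t 10.3 pos [0.4697 0.2617 0.0224] phi -0.01 -> mm [ 136.4  516.  -177.6] spin -0.01
```

Request:
send_rows(
  deltas="0 0 -0.03 0; 0 0 -0.07 0; 0 0 -0.11 0; 0.01 0.035 -0.14 0; 0.02 0.08 -0.15 0",
)

```text
t: 10.8
eef_pos: [0.4901, 0.1838, 0.175]
tool_rot: [-0.002, 1.0, 0.003, 0.003]
contact_force: [2.3, -0.7, -0.7]
gripper_width: 0.675
grasp_force: 43.9
```

Request:
send_rows(
  deltas="0.012 0.046 0 0; 0.024 0.092 0 0; 0.036 0.138 0 0; 0.048 0.184 0 0; 0.06 0.23 0 0",
)

```text
t: 11.3
eef_pos: [0.5485, -0.0509, 0.1714]
tool_rot: [0.0, 1.0, 0.0, 0.0]
contact_force: [1.8, 0.0, -0.9]
gripper_width: 0.673
grasp_force: 43.9
```

Request:
send_rows(
  deltas="0.012 0.046 0 0; 0.024 0.092 0 0; 0.036 0.138 0 0; 0.048 0.17 0 0; 0.055 0.19 0 0",
)

```text
t: 11.8
eef_pos: [0.6033, -0.2431, 0.1709]
tool_rot: [0.001, 1.0, -0.002, 0.0]
contact_force: [-0.1, 0.7, -2.2]
gripper_width: 0.678
grasp_force: 43.8
```

Run:
```python
from h import *
go(.606,-.2544,.0884); o=bot.get_obs(); print(o["grasp_force"],o["contact_force"],o["gripper_width"])
```

```text
t 11.8 pos [ 0.6033 -0.2431  0.1709] phi -0.23 -> mm [ 2.7 11.3 82.5] spin -0.23
43.84792496130103 [-0.12992633  0.67098169 -2.18954183] 0.6783108174881795
```

Request:
send_rows(
  deltas="0.0025 0.011 0 0; 0.0025 0.011 0.02 0; 0.0025 0.011 0.04 0; 0.0025 0.011 0.05 0; 0.0025 0.011 0.05 0",
)

```text
t: 12.3
eef_pos: [0.6048, -0.2486, 0.1194]
tool_rot: [-0.001, 1.0, 0.001, -0.002]
contact_force: [0.5, -0.3, -1.1]
gripper_width: 0.679
grasp_force: 43.8
```

Run:
```python
from h import *
c=bot.read_camera("wrist")
o=bot.get_obs(); z=o["eef_pos"][2]+.0076+.03
P=cloud(c,c["depth"]>0); Q=P[np.hypot(P[:,0]-.606,P[:,1]+.2544)<.04]
R=Q[(Q[:,2]>z-.004)&(Q[:,2]<z+.006)]; print("held rim",len(R),R.min(0),R.max(0))
s=bot.read_camera("scene"); cv2.imwrite("pics/s6.png",cv2.resize(s["img"][180:340,380:560,::-1],None,fx=3,fy=3))
go(.606,-.2544,.0884)
```

```text
held rim 3482 [ 0.59196596 -0.29388001  0.15423091] [ 0.6294745  -0.21592028  0.1642248 ]
t 12.4 pos [ 0.6064 -0.2493  0.1215] phi 0.05 -> mm [-0.4  5.1 33.1] spin 0.05
```

View pics/s6.png

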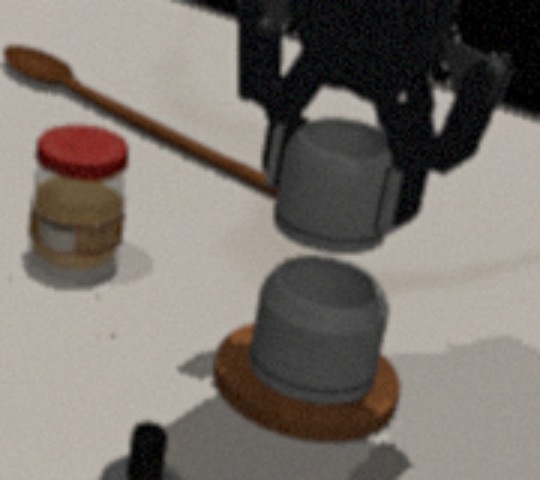

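The crop shows the medium pot level in the jaws above the seated large pot. I'll correct y by 5 mm and lower it.

Request:
send_rows(
  deltas="0 0.005 0.01 0; 0 0.005 0.02 0; 0 0.005 0.026 0; 0 0.005 0.029 0; 0 0.005 0.029 0",
)

```text
t: 12.9
eef_pos: [0.6056, -0.2546, 0.091]
tool_rot: [-0.0, 1.0, 0.0, -0.001]
contact_force: [0.8, -0.8, -1.5]
gripper_width: 0.676
grasp_force: 43.8
```

Run:
```python
from h import *
go(.606,-.2544,.0884); o=bot.get_obs(); print(o["grasp_force"],o["contact_force"],o["torque"])
```

```text
t 12.9 pos [ 0.6056 -0.2546  0.091 ] phi 0.01 -> mm [ 0.4 -0.2  2.6] spin 0.01
43.8442946280702 [ 0.7675496  -0.83589878 -1.52001778] [-0.01372668  0.03941224 -0.04115459]
```

Request:
send_rows(
  deltas="0 0 0.001 0; 0 0 0.002 0; 0 0 0.003 0; 0 0 0.003 0; 0 0 0.003 0",
)

```text
t: 13.4
eef_pos: [0.6061, -0.2549, 0.0889]
tool_rot: [0.0, 1.0, -0.0, 0.0]
contact_force: [0.7, 0.0, -1.1]
gripper_width: 0.675
grasp_force: 43.9
```

Request:
send_rows(
  deltas="0 0 0.0005 0; 0 0 0.001 0; 0 0 0.0015 0; 0 0 0.0015 0",
)

```text
t: 13.8
eef_pos: [0.6063, -0.255, 0.0883]
tool_rot: [0.0, 1.0, -0.0, 0.0]
contact_force: [-3.0, 1.2, 6.0]
gripper_width: 0.673
grasp_force: 44.6
```

Contact came at the expected seated height (0.0883 against 0.0884). Releasing.

Request:
send_rows(
  deltas="0 0 0 0; 0 0 0 0; 0 0 0 0; 0 0 0 0; 0 0 0 0",
  claw=1,
)

```text
t: 14.3
eef_pos: [0.606, -0.2549, 0.0872]
tool_rot: [-0.0, 1.0, 0.0, -0.0]
contact_force: [0.3, 0.5, 0.9]
gripper_width: 0.999
grasp_force: 0.0
```

Request:
send_rows(
  deltas="0 0 -0.03 0; 0 0 -0.07 0; 0 0 -0.12 0; 0 0 -0.15 0; 0 0 -0.17 0",
)

```text
t: 14.8
eef_pos: [0.6071, -0.255, 0.2608]
tool_rot: [0.001, 1.0, 0.0, 0.002]
contact_force: [0.0, -0.2, 0.4]
gripper_width: 1.0
grasp_force: 0.0
```

Run:
```python
from h import *
c=bot.read_camera("wrist")
print(near(c,.606,-.2544,.04,.118,.135)); print([np.round(r["xyz"],4) for r in bot.landmark_of(c,"medium_pot_center")])
s=bot.read_camera("scene"); cv2.imwrite("pics/s7.png",cv2.resize(s["img"][180:340,380:560,::-1],None,fx=3,fy=3))
go(.455,.103,.2)
```

```text
(1194, array([ 0.6058, -0.2553,  0.0267]), array([ 0.60669774, -0.25523123], dtype=float32))
[array([ 0.6043, -0.2526,  0.0945])]
t 14.95 pos [ 0.6067 -0.2551  0.2587] phi -0.0 -> mm [-151.7 -358.1   58.7] spin -0.0
```

View pics/s7.png

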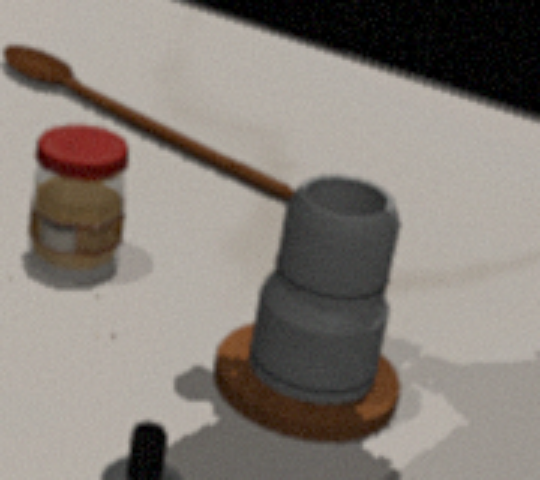

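The medium pot is seated flush on the large one. Next, the small pot.

Request:
send_rows(
  deltas="-0.018 -0.044 0 0; -0.036 -0.088 0 0; -0.054 -0.132 0.005 0; -0.073 -0.176 0.01 0; -0.092 -0.22 0.02 0",
)

```text
t: 15.45
eef_pos: [0.5124, -0.0333, 0.236]
tool_rot: [-0.0, 1.0, -0.0, -0.001]
contact_force: [0.7, 0.7, 0.3]
gripper_width: 1.005
grasp_force: 0.0
```

Request:
send_rows(
  deltas="-0.019 -0.044 0.01 0; -0.038 -0.088 0.02 0; -0.06 -0.138 0.035 0; -0.06 -0.138 0.039 0; -0.06 -0.138 0.039 0",
)

```text
t: 15.95
eef_pos: [0.452, 0.104, 0.1965]
tool_rot: [0.0, 1.0, 0.002, -0.002]
contact_force: [0.5, -0.3, -0.7]
gripper_width: 0.999
grasp_force: 0.0
```

Run:
```python
from h import *
c=bot.read_camera("wrist")
r=near(c,.455,.103,.04,.049,.065); print(r,[np.round(r["xyz"],4) for r in bot.landmark_of(c,"small_pot_center")])
go(r[1][0],r[1][1],.020)
```

```text
(877, array([0.4561, 0.1043, 0.0214]), array([0.45640522, 0.10421376], dtype=float32)) [array([0.4553, 0.1016, 0.0266])]
t 16.05 pos [0.4541 0.1018 0.1976] phi -0.07 -> mm [  2.   -2.5 177.6] spin -0.07
```

Request:
send_rows(
  deltas="0.002 -0.002 0.045 0; 0.002 -0.002 0.09 0; 0.002 -0.002 0.13 0; 0.002 -0.002 0.16 0; 0.002 -0.002 0.175 0",
)

```text
t: 16.55
eef_pos: [0.4555, 0.1025, 0.0206]
tool_rot: [0.001, 1.0, -0.002, -0.002]
contact_force: [0.2, -0.0, 1.1]
gripper_width: 1.001
grasp_force: 0.0
```

Request:
send_rows(
  deltas="0 0 0 0; 0 0 0 0; 0 0 0 0; 0 0 0 0; 0 0 0 0",
  claw=0,
  force=40,
)

```text
t: 17.05
eef_pos: [0.4572, 0.1047, 0.0245]
tool_rot: [0.0, 1.0, -0.0, 0.001]
contact_force: [-0.1, -1.8, 7.0]
gripper_width: 0.552
grasp_force: 41.8
```

Request:
send_rows(
  deltas="0 0 0 0; 0 0 0 0; 0 0 0 0; 0 0 0 0",
)

```text
t: 17.45
eef_pos: [0.4572, 0.1048, 0.0245]
tool_rot: [0.0, 1.0, -0.0, 0.001]
contact_force: [0.1, -2.2, 8.0]
gripper_width: 0.544
grasp_force: 41.9
```

Run:
```python
from h import *
go(.606,-.255,.2)
```

```text
t 17.45 pos [0.4572 0.1048 0.0245] phi -0.04 -> mm [ 149.   359.7 -175.5] spin -0.04
```

Request:
send_rows(
  deltas="0 0 -0.03 0; 0 0 -0.075 0; 0 0 -0.12 0; 0.01 0.025 -0.16 0; 0.025 0.06 -0.19 0",
)

```text
t: 17.95
eef_pos: [0.4813, 0.0467, 0.2166]
tool_rot: [-0.0, 1.0, 0.003, 0.002]
contact_force: [1.6, -0.7, -0.8]
gripper_width: 0.55
grasp_force: 42.0
```

Request:
send_rows(
  deltas="0.018 0.044 0 0; 0.036 0.088 0 0; 0.054 0.132 0 0; 0.073 0.176 0 0; 0.092 0.22 0 0",
)

```text
t: 18.45
eef_pos: [0.5732, -0.1768, 0.2137]
tool_rot: [0.0, 1.0, 0.0, 0.0]
contact_force: [0.7, 0.9, -1.2]
gripper_width: 0.546
grasp_force: 42.0
```

Request:
send_rows(
  deltas="0.015 0.04 0 0; 0.032 0.08 0 0; 0.032 0.08 0.01 0; 0.032 0.08 0.02 0; 0.032 0.08 0.03 0",
)

```text
t: 18.95
eef_pos: [0.6046, -0.2532, 0.1824]
tool_rot: [-0.001, 1.0, 0.001, -0.0]
contact_force: [0.2, -0.1, -0.9]
gripper_width: 0.551
grasp_force: 42.0
```

Run:
```python
from h import *
go(.606,-.255,.1445); o=bot.get_obs(); print(o["grasp_force"],o["contact_force"],o["gripper_width"])
```

```text
t 18.95 pos [ 0.6046 -0.2532  0.1824] phi 0.1 -> mm [ 1.4  1.8 37.9] spin 0.1
41.9819323788397 [ 0.22874559 -0.11059706 -0.8527876 ] 0.5512787449140704
```

Request:
send_rows(
  deltas="0.001 0.0015 0.01 0; 0.001 0.0015 0.02 0; 0.001 0.0015 0.028 0; 0.001 0.0015 0.034 0; 0.001 0.0015 0.034 0",
)

```text
t: 19.45
eef_pos: [0.6054, -0.2561, 0.1482]
tool_rot: [-0.0, 1.0, 0.0, -0.001]
contact_force: [-0.6, 0.5, -2.3]
gripper_width: 0.551
grasp_force: 42.0
```

Request:
send_rows(
  deltas="0 0 0.0005 0; 0 0 0.001 0; 0 0 0.002 0; 0 0 0.002 0; 0 0 0.002 0",
)

```text
t: 19.95
eef_pos: [0.6061, -0.2564, 0.1474]
tool_rot: [0.0, 1.0, -0.0, 0.0]
contact_force: [-0.6, -0.1, -1.1]
gripper_width: 0.549
grasp_force: 42.0
```

Request:
send_rows(
  deltas="0 -0.001 0.001 0; 0 -0.001 0.002 0; 0 -0.001 0.003 0; 0 -0.001 0.003 0; 0 -0.001 0.003 0",
)

```text
t: 20.45
eef_pos: [0.6061, -0.2553, 0.1444]
tool_rot: [0.0, 1.0, 0.0, 0.0]
contact_force: [0.4, 1.0, 0.0]
gripper_width: 0.547
grasp_force: 42.2
```

Request:
send_rows(
  deltas="0 0 0.0005 0; 0 0 0.001 0; 0 0 0.001 0; 0 0 0.001 0",
)

```text
t: 20.85
eef_pos: [0.6063, -0.2553, 0.1442]
tool_rot: [0.0, 1.0, 0.0, 0.0]
contact_force: [-2.1, 1.6, 6.2]
gripper_width: 0.548
grasp_force: 42.7
```

The small pot is seated at the expected height. Releasing and checking.

Request:
send_rows(
  deltas="0 0 0 0; 0 0 0 0; 0 0 0 0; 0 0 0 0; 0 0 0 0",
  claw=1,
)

```text
t: 21.35
eef_pos: [0.606, -0.2554, 0.1431]
tool_rot: [-0.0, 1.0, 0.0, -0.0]
contact_force: [-0.8, 0.0, 0.3]
gripper_width: 1.006
grasp_force: 0.0
```

Request:
send_rows(
  deltas="0 0 -0.03 0; 0 0 -0.07 0; 0 0 -0.11 0; 0 0 -0.15 0; 0 0 -0.17 0",
)

```text
t: 21.85
eef_pos: [0.6073, -0.2555, 0.3177]
tool_rot: [0.001, 1.0, 0.0, 0.003]
contact_force: [0.8, 0.1, 0.4]
gripper_width: 0.999
grasp_force: 0.0
```

Run:
```python
from h import *
c=bot.read_camera("wrist")
print(near(c,.606,-.255,.035,.168,.185)); print([np.round(r["xyz"],4) for r in bot.landmark_of(c,"small_pot_center")])
s=bot.read_camera("scene"); cv2.imwrite("pics/s8.png",cv2.resize(s["img"][180:360,380:560,::-1],None,fx=3,fy=3))
go(.46,-.2515,.2)
```

```text
(898, array([ 0.6049, -0.2554,  0.0216]), array([ 0.60557705, -0.2555332 ], dtype=float32))
[array([ 0.6068, -0.2578,  0.1468])]
t 22.0 pos [ 0.6067 -0.2555  0.3149] phi -0.0 -> mm [-146.7   -4.   114.9] spin -0.0
```

View pics/s8.png

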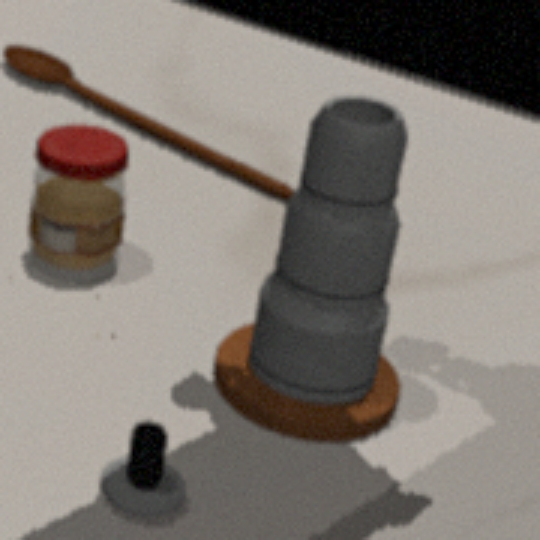

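The tower stands with all three pots flush. Before dropping to the lid, I'll check how far the wrist camera sticks out towards the tower.

Run:
```python
from h import *
c=bot.read_camera("wrist"); o=bot.get_obs(); print(np.linalg.inv(c["camera_from_world"])[:3,3]-o["eef_pos"])
r=near(c,.46,-.2515,.02,.036,.055); print(r,near(c,.46,-.2515,.035,.006,.02),[np.round(r["xyz"],4) for r in bot.landmark_of(c,"lid_knob")])
```

```text
[ 0.07175338 -0.0006075   0.13452577]
(152, array([ 0.4608, -0.2511,  0.0089]), array([ 0.46071887, -0.2514453 ], dtype=float32)) (532, array([ 0.4605, -0.2515,  0.0215]), array([ 0.46239814, -0.25116068], dtype=float32)) [array([ 0.4596, -0.2507,  0.0337])]
```

Request:
send_rows(
  deltas="-0.04 -0.001 0 8; -0.08 -0.002 0 16; -0.12 -0.003 0 24; -0.146 -0.004 0.02 32; -0.146 -0.004 0.05 40",
)

```text
t: 22.6
eef_pos: [0.4566, -0.2525, 0.2629]
tool_rot: [0.001, 0.938, -0.346, -0.0]
contact_force: [0.5, -0.8, 0.2]
gripper_width: 0.997
grasp_force: 0.0
```

Request:
send_rows(
  deltas="0 0 0.03 0; 0 0 0.06 0; 0 0 0.08 0; 0 0 0.08 0; 0 0 0.08 0",
)

```text
t: 23.1
eef_pos: [0.4595, -0.2511, 0.1827]
tool_rot: [-0.0, 0.94, -0.342, -0.001]
contact_force: [0.2, 0.0, 0.5]
gripper_width: 1.0
grasp_force: 0.0
```

Run:
```python
from h import *
c=bot.read_camera("wrist")
r=near(c,.46,-.2515,.02,.036,.055); print(r)
go(.4605,-.2512,.024,np.radians(-40))
```

```text
(385, array([ 0.4602, -0.2519,  0.0091]), array([ 0.46060807, -0.25183898], dtype=float32))
t 23.15 pos [ 0.4602 -0.2514  0.1836] phi -40.0 -> mm [ 1.000e-01 -4.000e-01  1.596e+02] spin -0.0
```

Request:
send_rows(
  deltas="0 0 0.045 0; 0 0 0.09 0; 0 0 0.125 0; 0 0 0.148 0; 0 0 0.157 0",
  claw=0.5,
)

```text
t: 23.65
eef_pos: [0.4597, -0.2512, 0.0252]
tool_rot: [-0.0, 0.94, -0.342, -0.001]
contact_force: [-0.3, -0.5, 0.7]
gripper_width: 0.503
grasp_force: 0.0
```

Request:
send_rows(
  deltas="0 0 0 0; 0 0 0 0; 0 0 0 0; 0 0 0 0; 0 0 0 0",
  claw=0,
  force=30,
)

```text
t: 24.15
eef_pos: [0.4609, -0.2519, 0.0275]
tool_rot: [0.0, 0.94, -0.342, 0.001]
contact_force: [-0.4, -0.2, 7.8]
gripper_width: 0.2
grasp_force: 29.8
```

Request:
send_rows(
  deltas="0 0 0 0; 0 0 0 0; 0 0 0 0; 0 0 0 0",
)

```text
t: 24.55
eef_pos: [0.4609, -0.2519, 0.0275]
tool_rot: [0.0, 0.94, -0.342, 0.001]
contact_force: [-0.5, 0.2, 6.3]
gripper_width: 0.199
grasp_force: 29.9
```

Run:
```python
from h import *
go(.606,-.255,.24,np.radians(-40))
```

```text
t 24.55 pos [ 0.4609 -0.2519  0.0275] phi -40.0 -> mm [ 113.1  -90.9 -212.5] spin -0.0
```

Request:
send_rows(
  deltas="0 0 -0.03 0; 0 0 -0.075 0; 0 0 -0.12 0; 0 0 -0.165 0; 0 0 -0.205 0",
)

```text
t: 25.05
eef_pos: [0.4599, -0.2513, 0.234]
tool_rot: [0.0, 0.94, -0.342, 0.001]
contact_force: [1.1, 0.1, -1.9]
gripper_width: 0.193
grasp_force: 29.4
```

Request:
send_rows(
  deltas="0.025 -0.02 -0.005 0; 0.05 -0.04 -0.005 0; 0.08 -0.065 -0.005 0; 0.105 -0.084 -0.005 0; 0.112 -0.09 -0.005 0",
)

```text
t: 25.55
eef_pos: [0.6063, -0.2534, 0.2361]
tool_rot: [-0.001, 0.94, -0.341, 0.001]
contact_force: [-0.2, -0.9, -1.3]
gripper_width: 0.201
grasp_force: 29.4
```

Request:
send_rows(
  deltas="0 0 0 0; 0 0 0 0",
)

```text
t: 25.75
eef_pos: [0.6025, -0.2546, 0.236]
tool_rot: [0.0, 0.94, -0.342, -0.001]
contact_force: [-0.2, -0.1, -0.1]
gripper_width: 0.198
grasp_force: 29.4
```

Run:
```python
from h import *
o=bot.get_obs(); print(o["grasp_force"],o["contact_force"],o["gripper_width"])
s=bot.read_camera("scene"); cv2.imwrite("pics/s9.png",cv2.resize(s["img"][130:330,380:560,::-1],None,fx=3,fy=3))
go(.6055,-.2555,.1975,np.radians(-40))
```

```text
29.445852041244507 [-0.24316762 -0.05349422 -0.07910134] 0.1982843212515686
t 25.8 pos [ 0.6023 -0.2548  0.2362] phi -40.04 -> mm [ 2.9 -1.5 38.7] spin -0.04
```

View pics/s9.png

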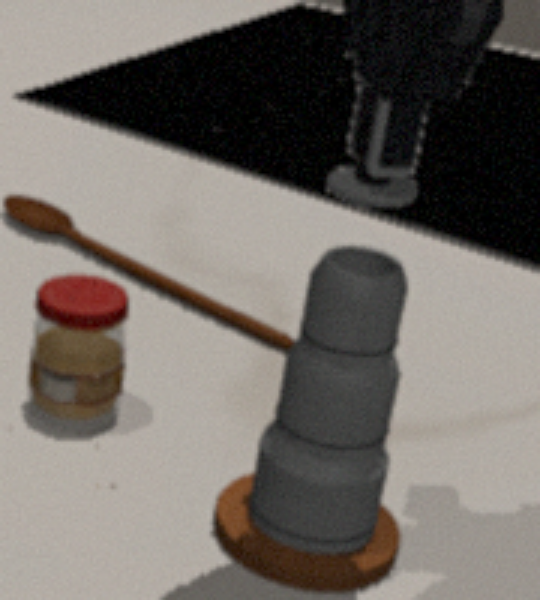

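The lid hangs level above the tower. Lowering.

Request:
send_rows(
  deltas="0.002 -0.001 0.01 0; 0.002 -0.001 0.02 0; 0.002 -0.001 0.027 0; 0.002 -0.001 0.03 0; 0.002 -0.001 0.03 0",
)

```text
t: 26.3
eef_pos: [0.6053, -0.2549, 0.2054]
tool_rot: [0.0, 0.94, -0.342, -0.001]
contact_force: [-0.1, -1.0, -1.3]
gripper_width: 0.199
grasp_force: 29.4
```

Run:
```python
from h import *
go(.6058,-.2555,.1975,np.radians(-40))
```

```text
t 26.3 pos [ 0.6053 -0.2549  0.2054] phi -40.0 -> mm [0.8 0.2 7.9] spin 0.0
```

Request:
send_rows(
  deltas="0 0 0.002 0; 0 0 0.004 0; 0 0 0.0055 0; 0 0 0.0065 0; 0 0 0.0065 0",
)

```text
t: 26.8
eef_pos: [0.6058, -0.2549, 0.1997]
tool_rot: [0.0, 0.94, -0.342, -0.0]
contact_force: [-1.2, -0.3, -0.8]
gripper_width: 0.195
grasp_force: 29.4
```

Request:
send_rows(
  deltas="0 0 0.0005 0; 0 0 0.001 0; 0 0 0.001 0; 0 0 0.001 0",
)

```text
t: 27.2
eef_pos: [0.6059, -0.255, 0.1989]
tool_rot: [0.0, 0.94, -0.342, 0.0]
contact_force: [0.2, 0.1, -1.2]
gripper_width: 0.198
grasp_force: 29.4
```

Request:
send_rows(
  deltas="0 0 0.0005 0; 0 0 0.001 0; 0 0 0.0015 0; 0 0 0.0015 0; 0 0 0.0015 0",
)

```text
t: 27.7
eef_pos: [0.6059, -0.255, 0.1974]
tool_rot: [0.0, 0.94, -0.342, 0.0]
contact_force: [1.0, 0.2, 0.1]
gripper_width: 0.198
grasp_force: 29.5
```

Request:
send_rows(
  deltas="0 0 0.0005 0; 0 0 0.001 0; 0 0 0.001 0; 0 0 0.001 0",
)

```text
t: 28.1
eef_pos: [0.6063, -0.255, 0.197]
tool_rot: [-0.0, 0.94, -0.342, 0.001]
contact_force: [-0.8, 0.2, 4.3]
gripper_width: 0.196
grasp_force: 29.9
```

The lid met the rim at the seated height. Releasing and backing off straight up.

Request:
send_rows(
  deltas="0 0 0 0; 0 0 0 0; 0 0 0 0; 0 0 0 0; 0 0 0 0",
  claw=0.7,
)

```text
t: 28.6
eef_pos: [0.6057, -0.2549, 0.1961]
tool_rot: [0.0, 0.94, -0.342, -0.0]
contact_force: [-0.4, 0.0, -0.6]
gripper_width: 0.702
grasp_force: 0.0
```

Request:
send_rows(
  deltas="0 0 -0.02 0; 0 0 -0.05 0; 0 0 -0.09 0; 0 0 -0.12 0; 0 0 -0.13 0",
)

```text
t: 29.1
eef_pos: [0.6073, -0.2552, 0.3304]
tool_rot: [-0.0, 0.94, -0.342, 0.003]
contact_force: [-0.3, -0.1, 0.6]
gripper_width: 0.702
grasp_force: 0.0
```

Request:
send_rows(
  deltas="0 0 0 0; 0 0 0 0; 0 0 0 0; 0 0 0 0; 0 0 0 0",
)

```text
t: 29.6
eef_pos: [0.6055, -0.2549, 0.3252]
tool_rot: [-0.0, 0.94, -0.342, -0.001]
contact_force: [-0.2, -0.2, 0.1]
gripper_width: 0.698
grasp_force: 0.0
```

Run:
```python
from h import *
s=bot.read_camera("scene"); cv2.imwrite("pics/s10.png",cv2.resize(s["img"][100:340,280:560,::-1],None,fx=2.4,fy=2.4))
for n in names:
    print(n,[np.round(r["xyz"],3) for r in bot.landmark_of(s,n)[:2]])
```

```text
large_pot_center [array([ 0.606, -0.257,  0.038])]
medium_pot_center [array([0.392, 0.35 , 0.029]), array([ 0.603, -0.254,  0.096])]
small_pot_center []
lid_knob [array([ 0.606, -0.251,  0.203]), array([ 0.616, -0.08 , -0.001])]
stand_seat [array([ 0.606, -0.25 ,  0.013])]
honey_jar [array([ 0.612, -0.079, -0.002])]
tomato_tin [array([ 0.627,  0.108, -0.003])]
spice_jar [array([0.625, 0.238, 0.001])]
```

View pics/s10.png

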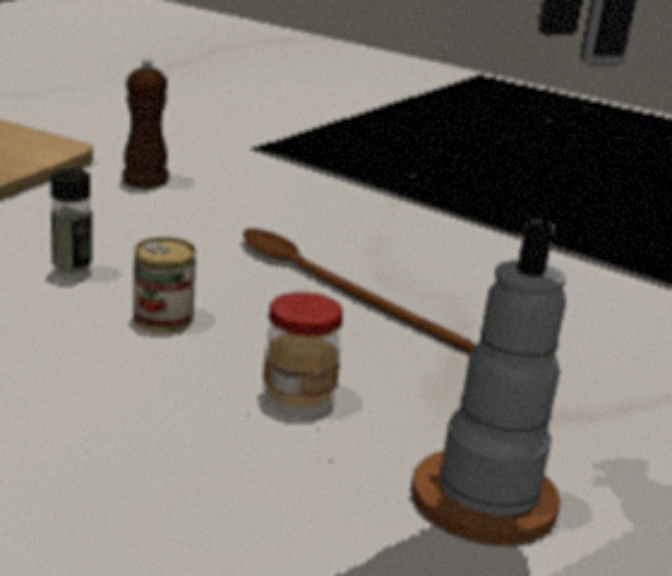

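The tower is complete on the stand, with the lid flush at (530,270). The jars and the tin stand where they were, and the gripper is clear.

```bash
python3 -c "
from station import bot; print(bot.hand_in())"
```

```text
the job is handed in; nothing more can be done
None
```

The tower is built and handed in: large, medium and small pots and the lid are seated on the stand, the gripper has let go, the honey jar, food tin and spice jar still stand where they were, and it took about 30 s of the 104 s allowed.

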